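# Seat the rosette inlay tiles round the sound hole

### The job

The six wooden inlay tiles that curve round the guitar's sound hole still stand proud of the top. With closed fingertips follow the row from its long end tile round to the other end, pressing each tile in turn gently down until it is flush, one after the other in order. Only touch and press: pull no tile up, do not lean hard on the work, and leave all the other things where they are.

Things in the scene. Friction and masses are not known exactly. Their poses are not given: they have to be found in the camera images.
- form: guitar-shaped wooden form fixed flat on the bench, about 490 mm long, 330 mm wide at the wide end, its flat top 16 mm above the bench. Origin on the bench surface right under the centre of the round sound hole (a 100 mm circle marked in the top, not open); +y points to the neck end (a square 60 mm wide tab), z up. The row of inlay tiles runs round the hole, its centre line a circle of 66 mm radius about the hole centre, open towards the neck end
- tile1_top (a point): centre of the top face of the LONG end tile, about 62 mm along the arc, first in the row; wooden, 20 mm wide across the row, about 7 mm gap to its neighbour. The row runs anticlockwise seen from above. The top stands 4 to 5 mm above the form before pressing and is level with it (to 0.2 mm, 16 mm above the bench) when fully home
- tile1 (a joint): how far tile 1 has been pressed down, m: starts between 0 and 0.001, fully home at 0.005 (solid stop); negative means pulled up. It is a tight sliding fit: it moves straight down under about 4 N and stays where it is left
- tile2_top (a point): centre of the top face of a shorter tile, about 40 mm along the arc, number 2 of 6 in the row; wooden, 20 mm wide across the row, about 7 mm gap to its neighbour. The top stands 4 to 5 mm above the form before pressing and is level with it (to 0.2 mm, 16 mm above the bench) when fully home
- tile2 (a joint): how far tile 2 has been pressed down, m: starts between 0 and 0.001, fully home at 0.005 (solid stop); negative means pulled up. It is a tight sliding fit: it moves straight down under about 4 N and stays where it is left
- tile3_top (a point): centre of the top face of a shorter tile, about 40 mm along the arc, number 3 of 6 in the row; wooden, 20 mm wide across the row, about 7 mm gap to its neighbour. The top stands 4 to 5 mm above the form before pressing and is level with it (to 0.2 mm, 16 mm above the bench) when fully home
- tile3 (a joint): how far tile 3 has been pressed down, m: starts between 0 and 0.001, fully home at 0.005 (solid stop); negative means pulled up. It is a tight sliding fit: it moves straight down under about 4 N and stays where it is left
- tile4_top (a point): centre of the top face of a shorter tile, about 40 mm along the arc, number 4 of 6 in the row; wooden, 20 mm wide across the row, about 7 mm gap to its neighbour. The top stands 4 to 5 mm above the form before pressing and is level with it (to 0.2 mm, 16 mm above the bench) when fully home
- tile4 (a joint): how far tile 4 has been pressed down, m: starts between 0 and 0.001, fully home at 0.005 (solid stop); negative means pulled up. It is a tight sliding fit: it moves straight down under about 4 N and stays where it is left
- tile5_top (a point): centre of the top face of a shorter tile, about 40 mm along the arc, number 5 of 6 in the row; wooden, 20 mm wide across the row, about 7 mm gap to its neighbour. The top stands 4 to 5 mm above the form before pressing and is level with it (to 0.2 mm, 16 mm above the bench) when fully home
- tile5 (a joint): how far tile 5 has been pressed down, m: starts between 0 and 0.001, fully home at 0.005 (solid stop); negative means pulled up. It is a tight sliding fit: it moves straight down under about 4 N and stays where it is left
- tile6_top (a point): centre of the top face of a shorter tile, about 40 mm along the arc, number 6 of 6 in the row, the last, at the other end; wooden, 20 mm wide across the row, about 7 mm gap to its neighbour. The top stands 4 to 5 mm above the form before pressing and is level with it (to 0.2 mm, 16 mm above the bench) when fully home
- tile6 (a joint): how far tile 6 has been pressed down, m: starts between 0 and 0.001, fully home at 0.005 (solid stop); negative means pulled up. It is a tight sliding fit: it moves straight down under about 4 N and stays where it is left
- spool_hole: spool clamp (two 30 mm wooden discs on a bolt, 40 mm tall) standing loose on the form inside the sound hole circle; origin under its centre; not part of the job
- caul: loose dark wooden block 90 x 30 x 18 mm lying on the form, 135 to 155 mm from the hole centre on the side away from the neck tab; origin at the centre of its underside; not part of the job
- weight: loose brass weight, 48 mm wide, 44 mm tall with its knob, standing on the wide part of the form; origin under its centre; not part of the job
- glue: loose bottle, 56 mm wide, 150 mm tall, on the bench on the left; origin under its centre; not part of the job
- chisel: loose hand tool with wooden handle, 200 mm long, lying on the bench on the left; origin on its underside; not part of the job
- jar: loose open white jar, 76 mm wide, 85 mm tall, on the bench on the right; origin under its centre; not part of the job
- spool_side: another spool clamp, 40 mm tall, on the bench on the right; origin under its centre; not part of the job

How it is judged:
By the outcome, as a careful person would: the job done as asked, in the order asked, and still so for the second after the job is handed in, with the robot touching nothing.
It also fails if it takes over 58 s, if anything falls off the work surface, if the arm or the gripper's body presses on something with over 40 N, if the wrist force passes 120 N, or if a joint passes its speed limit or range.

### The arm

A 6-joint arm with a two-finger parallel gripper is mounted at the origin on the work surface. World frame = base frame: x ahead of the robot, y to its left, z up, the work surface at z = 0. Lengths are in m, angles in rad, forces in N, time in s.
With the tool pointing down it reaches from about 0.4 to 0.825 m from the base axis. Payload 7 kg.
Tool frame: the origin (TCP) lies midway between the tips of the shut fingers; the grasp point (between the pads) lies 19 mm behind it; z points along the fingers, x is the direction in which the jaws open and shut, and the axes are right-handed (so a half turn about z gives the same grasp; the last joint's range is limited). The gripper opens to 88 mm and grips with 3 to 60 N. Pads are 19 mm wide; open, the fingers measure 130 mm over their backs; the gripper's body (78 mm by 193 mm) begins 47 mm behind the grasp point.
Start: joints at [1.425, 0.359, 0.012, 0, -1.224, -0.288], TCP at [0.284, 0.612, 0.227] pointing down, gripper open.
Joint ranges: [-3.07, 3.07], [-1.43, 2.12], [-1.02, 1.25], [-3.03, 1.67], [-3.05, -0], [-3.03, 3.03]. Speed limits (rad/s): [2.39, 2.39, 3.01, 3.14, 3.14, 3.14].

### API

Orientations are given as [roll, pitch, yaw] about the fixed x, y, z axes, in that order (R = Rz(yaw) Ry(pitch) Rx(roll)).
In Python, from station import status, eyes, workorder gives the robot as it stands.
- The arm moves only by the shell command python3 -m jog 'ROWS' [OPENING] [FORCE]. ROWS is JSON, a list of rows, each a list of 6 numbers: the shift along the world's x, y, z in mm, then the turn, a rotation vector about the world's x, y, z in rad. A call has 1 to 12 rows; each row shifts and turns the pose as measured when the row begins; what a row does not reach is not made up. A row lasts 1/10 s, in which the tool goes at most 50 mm and 8.59 degrees, less where a joint would pass 70% of its speed; a pose out of reach is approached as far as the arm can. A call with a gripper value outside its range is refused whole. OPENING is the opening, from 0 (shut) to 1 (fully open), set as the call begins (- or left out, the last holds). The fingers move at their own pace and stop on an object; FORCE is the grip in N (left out, the last holds). Time passes only in rows, so rows that do not move let the fingers close. It gives the time, the measured TCP pose, the force and the opening at its end, in the units of the state.
- status.get_state(): the state, without advancing time (a new reading comes with each control period).
- eyes.grab_frame(name): name is "scene" or "top" or "wrist"; returns the picture (420x560x3 uint8, blue, green, red); there is no depth.
- eyes.calibration(name): a dict with "camera_matrix" (3x3 intrinsics, pixels), "k1" (the pictures are not rectified: a ray, as slopes to the right and down, at radius r is drawn at 1 + k1 r^2 times it, then the intrinsics apply), "cam_to_world" (4x4, takes a point from camera to world coordinates); the wrist camera has in their place "hand_eye" (4x4, takes a point from camera to tool coordinates, whose origin is the TCP and whose axes are the tool frame's). Camera axes: x right, y up, looking along -z (the intrinsics and any distortion apply to the point x, -y, -z); pixel columns grow to the right and rows downward; lengths in m; the calibration is good to about 2 mm. A picture is of the moment at which its call begins: read the wrist's pose just before it. calibration takes no time and is no camera call.
- workorder.job_done(): hands the job in, once; it reports no verdict.
The state is a dict: "t": time; "q": joint angles; "qd": joint speeds; "joint_efforts": joint torques, N m; "eef_pos": TCP position; "ee_rot": TCP orientation; "force": force on the tool from outside, world axes, zero at the start; "moment": the same for the moment, N m; "width": finger opening in m.
Only numpy, scipy, OpenCV 4.12 (cv2) and the standard library are available. Lean on these libraries where they do the work, as an engineer would, in place of code of your own. Each camera call takes 0.05 s, during which the arm holds its last target. There are 200 camera calls.

## Working session

There is one attempt and no reset: what is moved stays moved. The work goes in short steps, Python scripts to look and compute and a shell command to move; the robot and the scene stay as the last step left them, time stands still between calls to the robot, and variables do not carry over. Pictures are saved under pics/ and viewed, about 8 in all and at most 12, crops included, and the job is handed in when it is done.

```bash
mkdir -p pics; cat > h.py <<'E'
import numpy as np, cv2
from station import status, eyes, workorder
def ray(name,u,v,z):
    c=eyes.calibration(name);K=np.array(c["camera_matrix"]);T=np.array(c["cam_to_world"])
    p=np.array(cv2.undistortPoints(np.array([[[u,v]]],float),K,np.array([c["k1"],0,0,0.]))[0,0])
    # invert exactly by fixed-point done by cv2
    d=T[:3,:3]@np.array([p[0],-p[1],-1]);o=T[:3,3]
    return o+d*(z-o[2])/d[2]
E
python3 - <<'E'
from h import *
s=status.get_state();print({k:np.round(v,3) for k,v in s.items()})
for n in("top","scene"):
    cv2.imwrite(f"pics/{n}1.png",eyes.grab_frame(n))
    print(eyes.calibration(n))
E
```

```text
{'t': np.float64(0.0), 'q': array([ 1.425,  0.359,  0.011, -0.   , -1.224, -0.288]), 'qd': array([-0.   , -0.001,  0.001,  0.   ,  0.001,  0.001]), 'joint_efforts': array([-0.0000e+00, -5.8272e+01,  2.9305e+01,  6.9970e+00,  7.0000e-03,
       -0.0000e+00]), 'eef_pos': array([0.283, 0.612, 0.226]), 'ee_rot': array([-3.141e+00, -2.000e-03, -2.005e+00]), 'force': array([-0.626, -0.022, -0.251]), 'moment': array([-0.029,  0.085,  0.018]), 'width': np.float64(0.088)}
{'camera_matrix': array([[425.20370923,   0.        , 275.96843993],
       [  0.        , 425.20370923, 208.13853681],
       [  0.        ,   0.        ,   1.        ]]), 'k1': 0.039341373140626155, 'cam_to_world': array([[ 0.01493959,  0.98531073, -0.17011633,  0.39467238],
       [-0.99981463,  0.01678735,  0.00942842, -0.01893467],
       [ 0.01214572,  0.16994394,  0.98537888,  1.40189846],
       [ 0.        ,  0.        ,  0.        ,  1.        ]])}
{'camera_matrix': array([[466.81691005,   0.        , 279.9553663 ],
       [  0.        , 466.81691005, 211.88548559],
       [  0.        ,   0.        ,   1.        ]]), 'k1': 0.004969173824573457, 'cam_to_world': array([[ 0.60743614, -0.58846158,  0.53360501,  1.35586199],
       [ 0.79421423,  0.43665796, -0.422556  , -0.64407489],
       [ 0.0156551 ,  0.68047248,  0.73260639,  1.08782378],
       [ 0.        ,  0.        ,  0.        ,  1.        ]])}
```

View pics/top1.png

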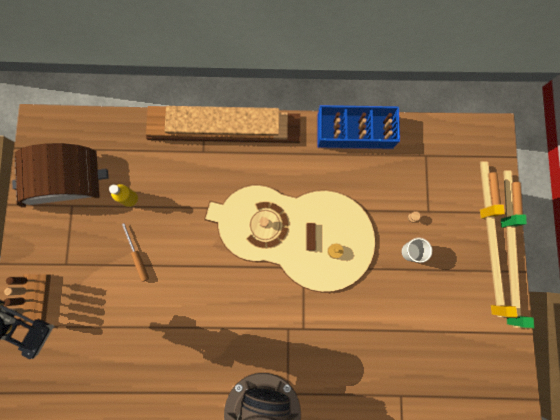

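```bash
python3 - <<'E'
from h import *
a=cv2.imread("pics/top1.png")[180:295,200:380];b=cv2.imread("pics/scene1.png")
cv2.imwrite("pics/crop.png",cv2.resize(a[:80,:110],None,fx=7,fy=7,interpolation=cv2.INTER_CUBIC))
im=cv2.imread("pics/top1.png");hsv=cv2.cvtColor(im,cv2.COLOR_BGR2HSV)
m=(hsv[...,2]<130).astype(np.uint8);m[:,:225]=0;m[:,300:]=0;m[:190]=0;m[255:]=0
n,l,st,c=cv2.connectedComponentsWithStats(m,connectivity=4)
for i in range(1,n):
    if st[i,4]>8: print(st[i],c[i].round(1),ray("top",*c[i],.0205).round(4))
print(ray("top",266,223,.016))
E
```

```text
[257 203  32  36 257] [276.8 216.6] [ 0.605  -0.0353  0.0205]
[278 222   2   8   9] [278.9 225.9] [ 0.5744 -0.0426  0.0205]
[248 236  32  11 162] [263.5 242.2] [0.5201 0.0068 0.0205]
[ 5.83814979e-01 -1.74478085e-04  1.60000000e-02]
```

View pics/crop.png

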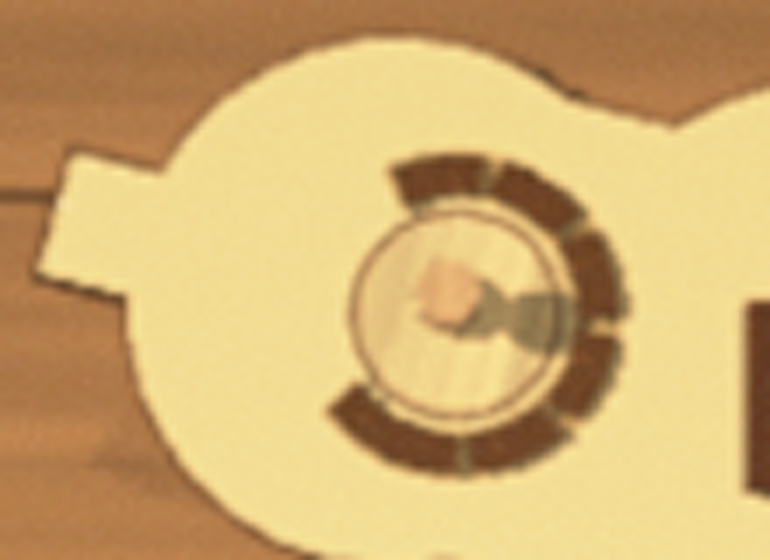

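View pics/scene1.png

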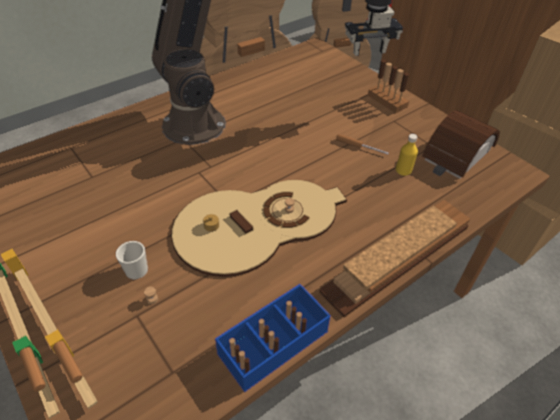

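The top view shows the ring at crop centre about (459,314), with the long tile at the lower left (350..460, 405..455). The row then goes anticlockwise: bottom, right, top. The scene view confirms this, and the way from the start pose is clear (the glue is far off the path).

```bash
cat > plan.py <<'E'
from h import *
from scipy.optimize import least_squares
P=[(463,455),(562,420),(603,327),(580,228),(492,175)]
W=np.array([ray("top",200+(u+.5)/7-.5,180+(v+.5)/7-.5,.018)[:2] for u,v in P])
gap=np.array([0,1,2,3,4])*.7121
r=least_squares(lambda p:np.c_[p[0]+.066*np.cos(p[2]+gap),p[1]+.066*np.sin(p[2]+gap)].ravel()-W.ravel(),[.58,0,2.5])
c=r.x[:2];a=r.x[2]
ang=a+np.r_[-.053-.4695,(np.arange(5)+.5)*.7121]
if __name__=="__main__":
    print("c",c,"res mm",(r.fun*1000).round(1))
    print("hole centre px", ray("top",200+459.5/7-.5,180+314.5/7-.5,.016))
    for i,t in enumerate(ang): print(i+1,t.round(3),(c+.066*np.array([np.cos(t),np.sin(t)])).round(4),"jaw yaw",round(t+np.pi/2,3))
    n=ray("top",200+55/7,180+212/7,.016)[:2]-c; print("neck angle",np.arctan2(n[1],n[0]), "row mid",ang[0]-.4695+4.5/2)
    s=status.get_state();print(s['eef_pos'],s['ee_rot'])
E
python3 plan.py
```

```text
c [0.57951764 0.00140346] res mm [ 0.9 -2.1  2.6  1.6  0.2  0.7 -2.2  1.7 -1.4 -1.9]
hole centre px [0.57903655 0.00255002 0.016     ]
1 2.682 [0.5204 0.0307] jaw yaw 4.253
2 3.56 [ 0.5192 -0.0254] jaw yaw 5.131
3 4.273 [ 0.5514 -0.0583] jaw yaw 5.843
4 4.985 [ 0.5973 -0.0622] jaw yaw 6.555
5 5.697 [ 0.6345 -0.0351] jaw yaw 7.268
6 6.409 [0.645  0.0097] jaw yaw 7.98
neck angle 1.3469600678019058 row mid 4.462394405968627
[0.28355342 0.61209124 0.22574238] [-3.14147027e+00 -1.44750930e-03 -2.00472418e+00]
```

```bash
python3 -m jog '[[10,-24,0,0,0,-0.132],[10,-24,0,0,0,-0.132],[10,-24,0,0,0,-0.132],[10,-24,0,0,0,-0.132],[10,-24,0,0,0,-0.132],[10,-24,0,0,0,-0.132],[10,-24,0,0,0,-0.132],[10,-24,0,0,0,-0.132],[10,-24,0,0,0,-0.132],[10,-24,0,0,0,-0.132],[10,-24,0,0,0,-0.132],[10,-24,0,0,0,-0.132]]' 0
python3 -m jog '[[10,-24,0,0,0,-0.132],[10,-24,0,0,0,-0.132],[10,-24,0,0,0,-0.132],[10,-24,0,0,0,-0.132],[10,-24,0,0,0,-0.132],[10,-24,0,0,0,-0.132],[10,-24,0,0,0,-0.132],[10,-24,0,0,0,-0.132],[10,-24,0,0,0,-0.132],[10,-24,0,0,0,-0.132],[10,-24,0,0,0,-0.132],[0,0,0,0,0,0]]'
```

```text
t: 1.3
eef_pos: [0.4035, 0.3125, 0.2192]
ee_rot: [-3.135, -0.009, 2.636]
force: [0.8, 0.5, -0.2]
width: 0.0014
t: 2.5
eef_pos: [0.5145, 0.0334, 0.2164]
ee_rot: [-3.13, -0.008, 1.115]
force: [-0.1, -0.5, 0.6]
width: 0.0002
```

```bash
cat > wr.py <<'E'
from h import *
import sys
from scipy.spatial.transform import Rotation as R
def cam():
    s=status.get_state();c=eyes.calibration("wrist")
    T=np.eye(4);T[:3,:3]=R.from_euler("xyz",s["ee_rot"]).as_matrix();T[:3,3]=s["eef_pos"]
    return T@np.array(c["hand_eye"]),np.array(c["camera_matrix"]),c["k1"],s
def wray(T,K,k1,uv,z):
    p=cv2.undistortPoints(np.array(uv,float).reshape(-1,1,2),K,np.array([k1,0,0,0.]))[:,0]
    d=np.c_[p[:,0],-p[:,1],-np.ones(len(p))]@T[:3,:3].T
    return T[:3,3]+d*((z-T[2,3])/d[:,2])[:,None]
E
python3 - <<'E'
from wr import *
T,K,k1,s=cam();im=eyes.grab_frame("wrist");cv2.imwrite("pics/w1.png",im)
np.savez("w1.npz",T=T,K=K,k1=k1);print(s["q"].round(3),s["ee_rot"],T[:3,3])
E
```

```text
[ 0.435  0.107 -0.339 -0.016 -1.127 -2.455] [-3.12970311 -0.00787132  1.11471298] [0.45125    0.06439216 0.37479704]
```

View pics/w1.png

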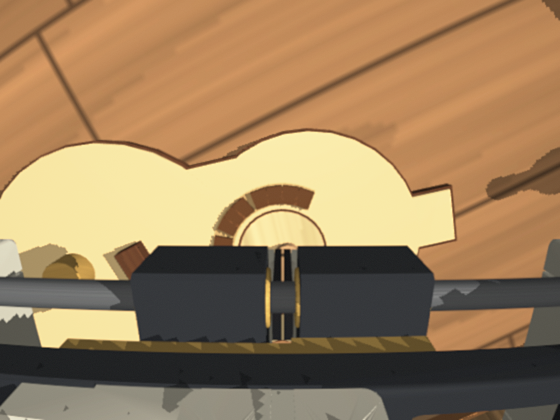

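The wrist view shows tiles 4 to 6 (about (220,240), (250,205), (285,195)). The gripper hides tiles 1 to 3, so I'm backing off to see the whole ring and levelling the tool.

```bash
python3 -m jog '[[-20,-5,5,-0.0125,-0.0073,0],[-20,-5,5,0,0,0],[-20,-5,5,0,0,0],[-20,-5,5,0,0,0],[-5,0,5,0,0,0],[0,0,0,0,0,0]]'
python3 - <<'E'
from wr import *
T,K,k1,s=cam();im=eyes.grab_frame("wrist");cv2.imwrite("pics/w2.png",im)
np.savez("w2.npz",T=T,K=K,k1=k1);print(s["q"].round(3),s["ee_rot"],T[:3,3])
E
```

```text
t: 3.15
eef_pos: [0.4246, 0.0157, 0.2403]
ee_rot: [-3.139, 0.002, 1.13]
force: [0.4, 0.9, 0.6]
width: 0.0006
[ 5.040e-01 -7.800e-02 -4.770e-01 -1.000e-03 -1.175e+00 -2.515e+00] [-3.13927127e+00  1.78894617e-03  1.13047450e+00] [0.36022685 0.04771972 0.39798284]
```

View pics/w2.png

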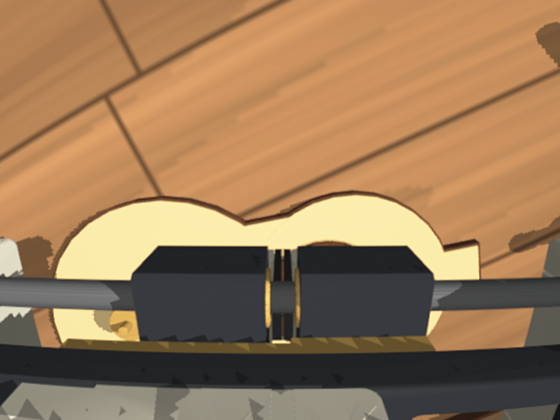

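The wrist picture's "up" points towards the robot, so the tiles seen in w1 were 1 to 3. The move needs to go the other way.

```bash
python3 -m jog '[[25,-4,0,0,0,0],[25,-4,0,0,0,0],[25,-4,0,0,0,0],[25,-4,0,0,0,0],[25,-4,0,0,0,0],[25,-4,0,0,0,0],[25,-4,0,0,0,0],[0,0,0,0,0,0]]'
python3 - <<'E'
from wr import *
T,K,k1,s=cam();im=eyes.grab_frame("wrist");cv2.imwrite("pics/w3.png",im)
np.savez("w3.npz",T=T,K=K,k1=k1);print(s["q"].round(3),s["ee_rot"],T[:3,3])
E
```

```text
t: 4.0
eef_pos: [0.6118, -0.0106, 0.2339]
ee_rot: [-3.136, 0.004, 1.139]
force: [-0.5, -0.0, -0.7]
width: 0.0006
[ 3.010e-01  2.560e-01 -1.170e-01 -1.000e-03 -1.205e+00 -2.303e+00] [-3.13578803  0.00415219  1.13925912] [0.54779741 0.02096015 0.39185251]
```

View pics/w3.png

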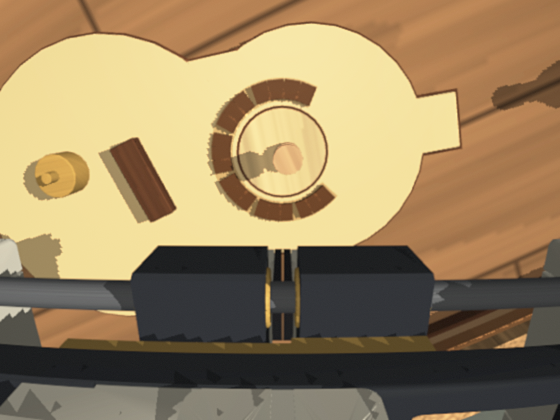

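The whole ring is now visible, with the long tile at top right (about (285,93)) and tile 6 at (312,200). Next I'll segment the tiles.

```bash
python3 - <<'E'
from wr import *
import plan
from scipy.optimize import least_squares
d=np.load("w3.npz");im=cv2.imread("pics/w3.png")
hsv=cv2.cvtColor(im,cv2.COLOR_BGR2HSV)
m=((hsv[...,2]<150)&(hsv[...,1]>110)).astype(np.uint8)
b=np.zeros_like(m);cv2.circle(b,(270,150),75,1,-1);cv2.circle(b,(282,151),48,0,-1);m&=b
m=cv2.morphologyEx(m,cv2.MORPH_OPEN,np.ones((2,2)))
v,u=np.nonzero(m);X=wray(d["T"],d["K"],float(d["k1"]),np.c_[u,v],.0203)[:,:2]
f=least_squares(lambda c:np.hypot(*(X-c).T)-.066,plan.c,loss="soft_l1",f_scale=.005).x
r=np.hypot(*(X-f).T);a=np.mod(np.arctan2(*(X-f).T[::-1]),2*np.pi)
a=np.where(a<1.3,a+2*np.pi,a);ok=abs(r-.066)<.008
print("top c",plan.c,"wrist c",f,"r pct",np.percentile(r,[2,50,98]))
h,e=np.histogram(a[ok],np.arange(2.0,6.95,.03));print([(round(float(x),2),int(n)) for x,n in zip(e,h)])
print("top ang",plan.ang.round(3))
hc=wray(d["T"],d["K"],float(d["k1"]),[(282,151)],.016);print("hole c",hc)
E
```

```text
top c [0.57951764 0.00140346] wrist c [0.57898733 0.00403665] r pct [0.05527541 0.06569526 0.07540494]
[(2.0, 0), (2.03, 0), (2.06, 0), (2.09, 0), (2.12, 0), (2.15, 0), (2.18, 9), (2.21, 26), (2.24, 33), (2.27, 30), (2.3, 30), (2.33, 32), (2.36, 32), (2.39, 29), (2.42, 31), (2.45, 31), (2.48, 31), (2.51, 32), (2.54, 31), (2.57, 29), (2.6, 32), (2.63, 30), (2.66, 26), (2.69, 32), (2.72, 32), (2.75, 34), (2.78, 30), (2.81, 31), (2.84, 30), (2.87, 32), (2.9, 31), (2.93, 29), (2.96, 31), (2.99, 32), (3.02, 30), (3.05, 32), (3.08, 30), (3.11, 30), (3.14, 27), (3.17, 33), (3.2, 26), (3.23, 17), (3.26, 31), (3.29, 30), (3.32, 31), (3.35, 28), (3.38, 31), (3.41, 30), (3.44, 31), (3.47, 25), (3.5, 34), (3.53, 29), (3.56, 30), (3.59, 30), (3.62, 29), (3.65, 29), (3.68, 30), (3.71, 30), (3.74, 27), (3.77, 29), (3.8, 27), (3.83, 30), (3.86, 29), (3.89, 25), (3.92, 2), (3.95, 9), (3.98, 27), (4.01, 30), (4.04, 26), (4.07, 29), (4.1, 27), (4.13, 28), (4.16, 28), (4.19, 26), (4.22, 25), (4.25, 28), (4.28, 30), (4.31, 25), (4.34, 28), (4.37, 29), (4.4, 24), (4.43, 28), (4.46, 26), (4.49, 25), (4.52,
[... 326 characters left out ...]
.36, 19), (5.39, 24), (5.42, 26), (5.45, 23), (5.48, 25), (5.51, 24), (5.54, 24), (5.57, 24), (5.6, 25), (5.63, 26), (5.66, 23), (5.69, 24), (5.72, 26), (5.75, 24), (5.78, 25), (5.81, 28), (5.84, 22), (5.87, 22), (5.9, 27), (5.93, 24), (5.96, 26), (5.99, 22), (6.02, 20), (6.05, 18), (6.08, 24), (6.11, 25), (6.14, 25), (6.17, 24), (6.2, 25), (6.23, 23), (6.26, 25), (6.29, 24), (6.32, 26), (6.35, 24), (6.38, 25), (6.41, 26), (6.44, 23), (6.47, 22), (6.5, 24), (6.53, 25), (6.56, 23), (6.59, 19), (6.62, 26), (6.65, 17), (6.68, 23), (6.71, 21), (6.74, 7), (6.77, 0), (6.8, 0), (6.83, 0), (6.86, 0), (6.89, 0)]
top ang [2.682 3.56  4.273 4.985 5.697 6.409]
hole c [[0.57700974 0.00500183 0.016     ]]
```

Both cameras agree to about 2.5 mm on the centre, at (0.579, 0.003), and on the angles: tile 1 at 2.683, then 3.561 and +0.712 for each next one. Going over tile 1.

```bash
python3 -m jog '[[-23,11,0,0.001,-0.007,-0.027],[-23,11,0,0,0,0],[-23,11,-10,0,0,0],[-23,10,-20,0,0,0],[0,0,-35,0,0,0],[0,0,-35,0,0,0],[0,0,-35,0,0,0],[0,0,-25,0,0,0],[0,0,0,0,0,0],[0,0,0,0,0,0]]'; python3 -c "
from h import *
s=status.get_state();print(s['eef_pos'],s['ee_rot'],s['force'])"
```

```text
t: 5.05
eef_pos: [0.5123, 0.0358, 0.067]
ee_rot: [-3.14, 0.0, 1.117]
force: [0.4, -0.3, 0.9]
width: 0.0006
[0.5122651  0.03580178 0.06697852] [-3.14036725e+00  1.21225448e-04  1.11688751e+00] [ 0.40350929 -0.26832231  0.86172828]
```

```bash
python3 -m jog '[[7,-3,-10,0,0,-0.004],[0,0,-15,0,0,0],[0,0,-10,0,0,0],[0,0,-3,0,0,0],[0,0,0,0,0,0]]'; python3 - <<'E'
from wr import *
T,K,k1,s=cam();cv2.imwrite("pics/w4.png",eyes.grab_frame("wrist")[200:420,100:460]);cv2.imwrite("pics/t4.png",cv2.resize(eyes.grab_frame("scene")[170:250,230:350],None,fx=6,fy=6,interpolation=cv2.INTER_CUBIC))
print(s['eef_pos'],s['ee_rot'])
E
```

```text
t: 5.55
eef_pos: [0.5246, 0.0339, 0.0318]
ee_rot: [3.136, -0.007, 1.114]
force: [-0.3, -0.7, 0.1]
width: 0.0001
[0.52455977 0.03392139 0.03184771] [ 3.13617351 -0.00668189  1.11381595]
```

View pics/t4.png

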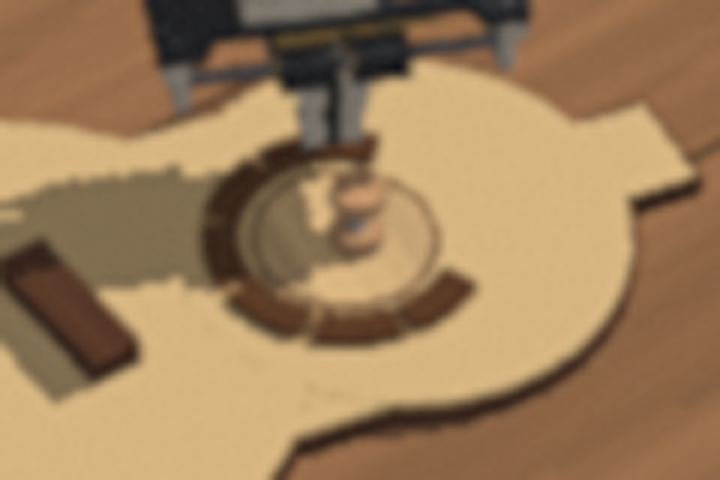

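The fingertips are over the middle of tile 1 at (335,140), clear of the spool. Now a small correction and a slow descent.

```bash
python3 -m jog '[[-4.5,-1.5,0,-0.0036,0.0078,0],[0,0,0,0,0,0],[0,0,-2,0,0,0],[0,0,-2,0,0,0],[0,0,-2,0,0,0],[0,0,-2,0,0,0],[0,0,-1,0,0,0],[0,0,0,0,0,0]]'; python3 -m jog '[[0,0,-1,0,0,0],[0,0,-1,0,0,0],[0,0,0,0,0,0]]';  python3 -m jog '[[0,0,-1,0,0,0],[0,0,-1,0,0,0],[0,0,0,0,0,0]]'
```

```text
t: 6.45
eef_pos: [0.5205, 0.0328, 0.024]
ee_rot: [3.14, -0.002, 1.114]
force: [-0.1, -0.1, 0.0]
width: 0.0007
t: 6.75
eef_pos: [0.5206, 0.0328, 0.0217]
ee_rot: [3.14, -0.002, 1.114]
force: [0.1, -0.2, 0.3]
width: 0.0004
t: 7.05
eef_pos: [0.5206, 0.0328, 0.02]
ee_rot: [3.14, -0.002, 1.115]
force: [0.9, 0.3, -0.2]
width: 0.0007
```

```bash
for i in 1 2 3; do python3 -m jog '[[0,0,-1,0,0,0],[0,0,-0.5,0,0,0],[0,0,0,0,0,0]]' | grep -E "eef|force"; done
```

```text
eef_pos: [0.5207, 0.0329, 0.0187]
force: [-1.0, 0.2, 2.3]
eef_pos: [0.5207, 0.0329, 0.0172]
force: [-2.1, -0.1, 3.2]
eef_pos: [0.5207, 0.0329, 0.0165]
force: [-0.3, -0.1, 1.9]
```

```bash
for i in 1 2 3; do python3 -m jog '[[0,0,-0.7,0,0,0],[0,0,-0.4,0,0,0]]' | grep -E "eef|force|ee_rot"; done
```

```text
eef_pos: [0.5208, 0.0329, 0.0164]
ee_rot: [3.139, -0.002, 1.116]
force: [-4.7, 0.2, 9.4]
eef_pos: [0.5208, 0.0329, 0.0164]
ee_rot: [3.139, -0.002, 1.116]
force: [-4.1, 0.3, 8.3]
eef_pos: [0.5208, 0.0328, 0.0164]
ee_rot: [3.138, -0.002, 1.117]
force: [-3.5, -0.3, 8.2]
```

```bash
for i in 1 2; do python3 -m jog '[[-0.3,0,-1.1,0,0,0]]' | grep -E "eef|force"; python3 -c "
from h import *
s=status.get_state();print(s['eef_pos']*1000,s['ee_rot'],s['force'],s['moment'])";done
```

```text
eef_pos: [0.5208, 0.0329, 0.0163]
force: [-6.5, 0.8, 22.0]
[520.81739307  32.86695086  16.33764841] [ 3.13748303e+00 -2.34725322e-03  1.11715927e+00] [-6.50127389  0.75361318 22.02009247] [ 0.05354531  2.18810402 -0.03495496]
eef_pos: [0.5208, 0.0329, 0.0163]
force: [-5.7, 0.9, 19.4]
[520.80032258  32.86495279  16.33494177] [ 3.13678006e+00 -2.53839246e-03  1.11777711e+00] [-5.72056812  0.94949876 19.36872239] [ 0.109688    2.10371907 -0.00487969]
```

Tile 1 is at its solid stop: z stayed at 16.3 mm from 8 to 22 N. I'm lifting and going to tile 2.

```bash
python3 -m jog '[[0,0,5,0,0,0],[0,0,10,0,0.005,0],[0,-8,0,0,0,0.125],[0,-8,0,0,0,0.125],[0,-8,0,0,0,0.125],[0,-8,0,0,0,0.125],[0,-8,0,0,0,0.125],[-1,-8,0,0,0,0.125],[-1,-8,0,0,0,0.125],[0,0,0,0,0,0],[0,0,0,0,0,0]]'
```

```text
t: 9.85
eef_pos: [0.5194, -0.0245, 0.0303]
ee_rot: [3.141, -0.002, 2.023]
force: [-0.2, 0.7, 0.3]
width: 0.0004
```

```bash
python3 -m jog '[[-0.7,0.6,-2,0,0,-0.033],[0,0,-3,0,0,0],[0,0,-2,0,0,0],[0,0,-1,0,0,0],[0,0,0,0,0,0]]'; for i in 1 2 3 4; do python3 -m jog '[[0,0,-1,0,0,0],[0,0,-0.5,0,0,0]]' | grep -E "eef|force"; done
```

```text
t: 10.35
eef_pos: [0.5191, -0.0226, 0.0214]
ee_rot: [3.141, -0.002, 1.982]
force: [-0.5, -0.3, 0.5]
width: 0.0006
eef_pos: [0.5192, -0.0226, 0.0203]
force: [-0.9, -1.1, 4.5]
eef_pos: [0.5192, -0.0226, 0.019]
force: [-0.6, 0.4, 4.2]
eef_pos: [0.5192, -0.0226, 0.0176]
force: [-1.0, 0.9, 3.4]
eef_pos: [0.5193, -0.0226, 0.0164]
force: [-4.6, 2.1, 12.2]
```

```bash
python3 -m jog '[[0,0,-0.6,0,0,0],[0,0,-0.9,0,0,0]]'
python3 -m jog '[[0,0,5,0,0,0],[0,0,10,0,0.003,0],[6,-6,0,0,0,0.12],[6,-6,0,0,0,0.12],[5,-6,0,0,0,0.12],[5,-6,0,0,0,0.12],[5,-5,0,0,0,0.12],[5,-5,0,0,0,0.12],[0,0,0,0,0,0],[0,0,0,0,0,0]]'
```

```text
t: 11.35
eef_pos: [0.5194, -0.0226, 0.0164]
ee_rot: [3.14, -0.001, 1.983]
force: [-6.8, 1.7, 19.7]
width: 0.0005
t: 12.35
eef_pos: [0.5545, -0.0573, 0.0349]
ee_rot: [3.14, -0.001, 2.727]
force: [0.0, -0.1, 0.2]
width: 0.0006
```

```bash
python3 -m jog '[[-3.5,0.6,-4,0,0,-0.025],[0,0,-4,0,0,0],[0,0,-3,0,0,0],[0,0,-1,0,0,0],[0,0,0,0,0,0]]'; for i in 1 2 3 4; do python3 -m jog '[[0,0,-1,0,0,0],[0,0,-0.5,0,0,0]]' | grep -E "eef|force"; done
```

```text
t: 12.85
eef_pos: [0.5506, -0.0559, 0.0228]
ee_rot: [3.14, -0.001, 2.694]
force: [0.1, -0.9, -0.3]
width: 0.0001
eef_pos: [0.5509, -0.0557, 0.0213]
force: [-0.5, -0.4, -0.6]
eef_pos: [0.551, -0.0557, 0.0201]
force: [-0.7, 0.9, 3.2]
eef_pos: [0.551, -0.0557, 0.019]
force: [-1.5, 0.1, 3.2]
eef_pos: [0.551, -0.0557, 0.0176]
force: [-1.4, 0.7, 4.0]
```

```bash
python3 -m jog '[[0,0,-1,0,0,0],[0,0,-0.5,0,0,0]]' | grep -E "eef|force"; python3 -m jog '[[0,0,-0.6,0,0,0],[0,0,-0.9,0,0,0]]'
python3 -m jog '[[0,0,5,0,0,0],[0,0,10,0,0.002,0],[7,-1,0,0,0,0.12],[7,-1,0,0,0,0.12],[7,-1,0,0,0,0.12],[7,-1,0,0,0,0.12],[7,-1,0,0,0,0.12],[7,0,0,0,0,0.12],[0,0,0,0,0,0],[0,0,0,0,0,0]]'
```

```text
eef_pos: [0.551, -0.0557, 0.0164]
force: [-5.3, 1.9, 13.2]
t: 14.05
eef_pos: [0.5511, -0.0557, 0.0164]
ee_rot: [3.14, 0.001, 2.695]
force: [-6.9, 1.5, 16.5]
width: 0.0004
t: 15.05
eef_pos: [0.5961, -0.0609, 0.0347]
ee_rot: [3.141, 0.001, -2.844]
force: [0.2, -0.6, -0.5]
width: 0.0006
```

```bash
python3 -m jog '[[0.7,0.3,-4,0,0,-0.025],[0,0,-4,0,0,0],[0,0,-3,0,0,0],[0,0,-1,0,0,0],[0,0,0,0,0,0]]'; for i in 1 2 3 4 5; do python3 -m jog '[[0,0,-1,0,0,0],[0,0,-0.5,0,0,0]]' | grep -E "eef|force"; done
```

```text
t: 15.55
eef_pos: [0.5955, -0.0606, 0.0215]
ee_rot: [3.14, 0.0, -2.879]
force: [0.6, 0.3, -0.4]
width: 0.0001
eef_pos: [0.5955, -0.0606, 0.0204]
force: [-1.1, 0.6, 5.1]
eef_pos: [0.5955, -0.0606, 0.0194]
force: [-2.0, 0.0, 3.1]
eef_pos: [0.5955, -0.0606, 0.0181]
force: [-1.3, -0.5, 4.2]
eef_pos: [0.5955, -0.0606, 0.0166]
force: [-1.4, -0.3, 3.8]
eef_pos: [0.5956, -0.0606, 0.0165]
force: [-4.1, 2.5, 9.3]
```

```bash
python3 -m jog '[[0,0,-0.8,0,0,0],[0,0,-1,0,0,0]]'
python3 -m jog '[[0,0,5,0,0,0],[0,0,10,0,0.002,0],[6,4,0,0,0,0.12],[6,4,0,0,0,0.12],[7,4,0,0,0,0.12],[7,5,0,0,0,0.12],[6,5,0,0,0,0.12],[6,5,0,0,0,0.12],[0,0,0,0,0,0],[0,0,0,0,0,0]]'
```

```text
t: 16.75
eef_pos: [0.5956, -0.0606, 0.0164]
ee_rot: [3.142, 0.001, -2.877]
force: [-5.9, 1.7, 16.8]
width: 0.0004
t: 17.75
eef_pos: [0.6369, -0.0326, 0.0347]
ee_rot: [-3.141, 0.001, -2.133]
force: [0.6, 0.9, -0.2]
width: 0.0005
```

```bash
python3 -m jog '[[-2.5,-0.8,-4,0,0,-0.024],[0,0,-4,0,0,0],[0,0,-3,0,0,0],[0,0,-1,0,0,0],[0,0,0,0,0,0]]'; for i in 1 2 3 4 5; do python3 -m jog '[[0,0,-1,0,0,0],[0,0,-0.5,0,0,0]]' | grep -E "eef|force"; done
```

```text
t: 18.25
eef_pos: [0.6328, -0.0344, 0.0215]
ee_rot: [-3.142, 0.001, -2.168]
force: [-0.3, 0.3, 0.4]
width: 0.0006
eef_pos: [0.6329, -0.0345, 0.0203]
force: [-2.2, 0.3, 4.3]
eef_pos: [0.6329, -0.0345, 0.0194]
force: [-1.5, 0.1, 3.4]
eef_pos: [0.6329, -0.0345, 0.0182]
force: [-2.0, 0.5, 4.4]
eef_pos: [0.6329, -0.0345, 0.0167]
force: [-0.7, 0.6, 4.3]
eef_pos: [0.6329, -0.0345, 0.0165]
force: [-4.7, 0.6, 8.0]
```

```bash
python3 -m jog '[[0,0,-0.8,0,0,0],[0,0,-1,0,0,0]]'
python3 -m jog '[[0,0,5,0,0,0],[0,0,10,0,0.002,0],[2,7,0,0,0,0.12],[2,7,0,0,0,0.12],[2,8,0,0,0,0.12],[2,8,0,0,0,0.12],[2,8,0,0,0,0.12],[1,7,0,0,0,0.12],[0,0,0,0,0,0],[0,0,0,0,0,0]]'
```

```text
t: 19.45
eef_pos: [0.6329, -0.0345, 0.0164]
ee_rot: [-3.14, 0.001, -2.166]
force: [-4.1, 1.1, 14.1]
width: 0.0005
t: 20.45
eef_pos: [0.6469, 0.0122, 0.0347]
ee_rot: [-3.138, 0.001, -1.422]
force: [0.4, 0.1, -0.2]
width: 0.0005
```

```bash
python3 -m jog '[[-2,-0.5,-4,0,-0.003,-0.024],[0,0,-4,0,0,0],[0,0,-3,0,0,0],[0,0,-1,0,0,0],[0,0,0,0,0,0]]'; for i in 1 2 3 4 5; do python3 -m jog '[[0,0,-1,0,0,0],[0,0,-0.5,0,0,0]]' | grep -E "eef|force"; done
```

```text
t: 20.95
eef_pos: [0.6444, 0.0104, 0.0215]
ee_rot: [-3.135, 0.001, -1.457]
force: [-0.5, 0.1, 1.4]
width: 0.0002
eef_pos: [0.6444, 0.0104, 0.0205]
force: [-2.0, 1.0, 4.1]
eef_pos: [0.6444, 0.0105, 0.0195]
force: [-1.8, 1.0, 4.0]
eef_pos: [0.6444, 0.0105, 0.0182]
force: [-1.5, 1.2, 3.8]
eef_pos: [0.6444, 0.0105, 0.0166]
force: [-1.7, 0.4, 4.8]
eef_pos: [0.6444, 0.0105, 0.0165]
force: [-3.5, 0.9, 8.2]
```

```bash
python3 -m jog '[[0,0,-0.8,0,0,0],[0,0,-1,0,0,0]]'
python3 -m jog '[[0,0,5,0,0,0],[0,0,20,0,0,0],[0,0,35,0,0,0],[0,0,35,0,0,0],[-20,0,30,0,0,0],[-25,0,25,0,0,0],[-25,0,10,0,0,0],[-25,0,0,0,0,0],[-20,0,0,0,0,0],[-5,0,0,0,0,0],[0,0,0,0,0,0]]'
python3 - <<'E'
from wr import *
T,K,k1,s=cam();cv2.imwrite("pics/w5.png",eyes.grab_frame("wrist"));cv2.imwrite("pics/s5.png",cv2.resize(eyes.grab_frame("scene")[170:270,160:350],None,fx=4,fy=4,interpolation=cv2.INTER_CUBIC))
E
```

```text
t: 22.15
eef_pos: [0.6445, 0.0105, 0.0165]
ee_rot: [-3.134, -0.0, -1.456]
force: [-6.1, 1.2, 14.5]
width: 0.0002
t: 23.25
eef_pos: [0.5216, 0.01, 0.18]
ee_rot: [-3.132, 0.001, -1.457]
force: [0.9, -0.3, -1.0]
width: 0.0004
```

View pics/w5.png

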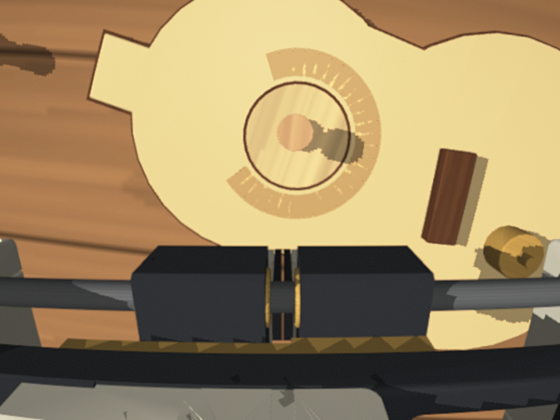

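View pics/s5.png

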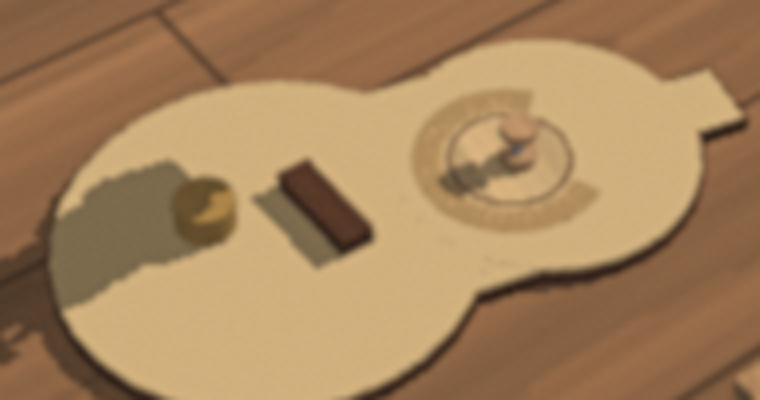

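The tiles in both views (wrist: ring from (235,180) round to (270,60)) now blend evenly with the top. No step or shadow shows on any tile, and the spool, caul and weight look undisturbed. Handing in.

```bash
python3 -c "
from station import workorder
print(workorder.job_done())"
```

```text
the job is handed in; nothing more can be done
None
```

I pressed all six tiles down once each with closed fingertips, in order from the long end tile anticlockwise to the other end, and handed the job in at about 23 s.

**Seating:** each tile slid down under about 3–5 N, then stopped solid. The stop read 16.3–16.5 mm on all six and did not give when I pressed to about 14–22 N. Tile 1 took the highest force, 22 N at the wrist.

**Last look:** the wrist and scene pictures show an even ring with no step or shadow. The spool in the hole, the caul and the weight look undisturbed. I did not check the bottle, chisel, jar and side spool again in the last pictures, but the arm stayed well clear of them. The arm was clear of everything at the end.

**Small disagreements:**
- The stop reads 0.3–0.5 mm above the nominal 16.0 mm. Because it is the same on every tile, I took it as an offset in the measured tool height, but I could not check it independently.
- The two cameras differed by about 2.5 mm on the hole centre, so I aimed between them.
- My first backing-off move for a wrist view went the wrong way and cost under a second.

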